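Seal a sample tube and present its code to the reader camera

TASK

The green snap cap is still up in its loose position: press it down fully home while its tube stands in the rack, then draw that tube out and present its label to the code-reading camera. Hold it cap up with the label squarely facing the lens, the tube upright as the tilted camera sees it, the middle of the label on the lens axis 100 mm in front of the lens, and no finger on the label. Finish while still holding the tube there in the air, and leave the other tubes, the camera and the rest of the bench undisturbed.

Things in the scene. Friction and masses are not known exactly. Their poses are not given: they have to be found in the camera images.
- rack: fixed blue tube rack, 70 x 166 x 56 mm, two rows (along its y) of five 18.5 mm holes at 30 mm pitch, floor of the holes 6 mm above the bench. Origin: centre of its underside; z up. Three of the ten holes hold a tube, each at least 60 mm from the next
- green_tube: the tube with the green cap: pale plastic, round-bottomed, 17 mm in diameter, about 40 g. Origin: its lowest point, on the axis; z along the tube to the cap, x towards its label. Stands loosely in its hole (0.75 mm play all round, leans up to 4 degrees), lowest point 6 mm above the bench; lift it straight up, free after 55 mm. A neck bead lies 79.5 to 82 mm up; the cap's skirt meets it when home
- label: white bar-code label on the green-capped tube, 26 mm tall, wrapped round its front 120 degrees. Origin: centre of its face, 9.1 mm from the tube's axis and 66 mm above the tube's lowest point; x points out of the label, z along the tube to the cap. The cap's thumb tab points the same way as the label
- cap (a joint): how far the green cap stands up from fully home, in m: 0 = home, 0.004 to 0.007 at the start. A stiff push fit along the tube (about 6 N to move it, hard stop at 0); it stays where it is left and easily carries the tube when lifted by the cap
- cap_top (a point): middle of the top of the green cap, a ribbed cylinder 21 mm in diameter and 20 mm tall with a thumb tab (8 mm wide, 2.5 mm thick) that sticks out 7 mm over the label just under the top edge. With the cap home the top is 102 mm above the tube's lowest point. Axes as the tube's
- lens (a point): centre of the camera's front glass, inside a 60 mm ring light, 0.22 to 0.25 m above the bench. The camera looks along MINUS x of this frame, turned and tilted down differently each time; z is up in its picture, y horizontal. A well presented label has its axes parallel to these (x to x, y to y, z to z), its origin at x = -0.100, y = 0, z = 0 here
- orange_tube: same kind of tube with an orange cap, standing in the rack with its cap home; leave it
- violet_tube: same kind of tube with a violet cap, standing in the rack with its cap home; leave it
- timer: loose white bench timer, 41 x 62 x 65 mm, a bystander (origin under its centre)
- tips: loose small white box of yellow pipette tips, 71 x 84 x 54 mm, a bystander
- jar: loose white jar with a green screw lid, 41 mm wide, 46 mm tall, a bystander at the left (not the green-capped tube)
- amber_small: loose amber bottle with a black cap, 46 mm wide, 90 mm tall, a bystander at the back left
- amber_large: loose amber bottle with a white cap, 54 mm wide, 102 mm tall, a bystander at the back left
- marker: loose white marker pen with a blue cap, 12 x 136 mm, lying near the front edge, a bystander
- camera_stand: fixed camera stand with its post and tilting camera head. Origin: on the underside of the foot, straight below the head's tilt pin, which is 260 mm above the bench; the lens is 70 mm from the pin. Foot 100 x 90 mm, post behind the head
- wipes_tub: heavy white tub with a red lid, 98 mm wide, 188 mm tall, fixed at the back right of the rack; origin under its centre; an obstacle
- tipbox_navy: closed navy tip box with a pale lid, 92 x 126 x 78 mm, fixed at the back; origin under its centre; an obstacle
There are look-alikes about, which are no part of the job. What is shaped like the violet_tube but yellow is not meant.

How it is judged:
By the outcome, as a careful person would: the job done as asked, in the order asked, and still so for the second after the job is handed in, while the arm keeps its last pose, push and grip.
It also fails if it takes over 51 s, if anything falls off the work surface, if the arm or the gripper's body presses on something with over 40 N, if the wrist force passes 120 N, or if a joint passes its speed limit or range.

ROBOT

A 6-joint arm with a two-finger parallel gripper is mounted at the origin on a cart in front of the work surface, level with it; the furniture and walls round the work are solid. World frame = base frame: x ahead of the robot, y to its left, z up, the work surface at z = 0. Lengths are in m, angles in rad, forces in N, time in s.
With the tool pointing down it reaches from about 0.35 to 0.975 m from the base axis. Payload 4.9 kg.
Tool frame: the origin (TCP) lies midway between the tips of the shut fingers; the grasp point (between the pads) lies 19 mm behind it; z points along the fingers, y is the line along which they close (so a half turn about z gives the same grasp; the last joint's range is limited). The gripper opens to 85 mm and grips with 20 to 120 N. Pads are 22 mm wide; open, the fingers measure 114 mm over their backs; the gripper's body (76 mm by 85 mm) begins 54 mm behind the grasp point. The pads swing forward as they close: fully open they stand 13 mm farther back than shut.
Start: joints at [-1.381, 0.053, 1.613, -0, 1.476, -0.119], TCP at [0.19, -0.595, 0.231] pointing down, gripper open.
Joint ranges: [-3.01, 3.01], [-1.01, 2.22], [0.06, 2.58], [-1.02, 4.17], [0.09, 2.62], [-3.14, 3.14]. Speed limits (rad/s): [2.57, 2.57, 3.14, 3.14, 3.14, 3.14].

INTERFACE

Orientations are given as a unit quaternion [w, x, y, z].
In Python, from plant import manip gives the robot as it stands.
- The arm moves only by the tool move_arm, never from a script. Its argument "increments" is one flat list of numbers, 5 for each row, row after row: the shift along the tool's x, y, z in mm, then the turn about the tool's z in rad, then the opening, from 0 (shut) to 1 (fully open). In form: [tx, ty, tz, spin, jaw, tx, ty, tz, spin, jaw, ...]. A call has 1 to 8 rows; each row shifts and turns the commanded pose from where the row before left it, along the tool's axes as they then stand; what a row does not reach is not made up. A row lasts 1/12 s, in which the tool goes at most 41.7 mm and 7.16 degrees, less where a joint would pass 70% of its speed; a pose out of reach is approached as far as the arm can. A call with a gripper value outside its range is refused whole. The fingers move at their own pace and stop on an object; the grip force is fixed at half the most. Time passes only in rows, so rows that do not move let the fingers close. It gives the time, the measured TCP pose, the force, the opening and the grip force at its end, in the units of the state.
- manip.state(): the state, without advancing time (a new reading comes with each control period).
- manip.grab_frame(name): name is "scene" or "side" or "wrist"; returns a dict with "image" (480x640x3 uint8, blue, green, red), "fov_y" (degrees; the focal length in pixels is half the picture's height over the tangent of half this angle, whatever the lens; pixels are square), "cx", "cy" (the principal point, pixels), "k1" (the pictures are not rectified: a ray, as slopes to the right and down, at radius r is drawn at 1 + k1 r^2 times it, then the intrinsics apply), "eye" and "rotation" of the camera in the world; the wrist camera has in their place "T_tool_cam" (4x4, takes a point from camera to tool coordinates, whose origin is the TCP and whose axes are the flange's). Camera axes: x right, y down, z forward; pixel columns grow to the right and rows downward; lengths in m; the calibration is good to about 2 mm. A picture is of the moment at which its call begins: read the wrist's pose just before it. There is no depth.
- manip.job_done(): hands the job in; it is judged then, once.
The state is a dict: "time": time; "joint_pos": joint angles; "joint_vel": joint speeds; "joint_efforts": joint torques, N m; "tool_pos": TCP position; "tool_rot": TCP orientation; "contact_force": force on the tool from outside, world axes, zero at the start; "ft_torque": the same for the moment, N m; "gripper_width": opening from 0.0 (shut) to 1.0 (fully open); "grasp_force": force on a finger pad.
Only numpy, scipy, OpenCV 4.12 (cv2) and the standard library are available. Lean on these libraries where they do the work, as an engineer would, in place of code of your own. Each camera call takes 0.05 s, during which the arm holds its last target. There are 200 camera calls.

## Working session

There is one attempt and no reset: what is moved stays moved. The work goes in short steps, Python scripts to look and compute and a tool call to move; the robot and the scene stay as the last step left them, time stands still between calls to the robot, and variables do not carry over. Pictures are saved under pics/ and viewed, at most 10 in all, crops included, and the job is handed in when it is done.

Besides the shell and the picture viewer there is one more tool, called after ">>>" by a JSON object that holds its "op" and its "data". move_arm: Moves the arm, as the interface text tells. Its arguments: {"type":"object","properties":{"increments":{"type":"array"}},"required":["increments"]}

```bash
mkdir -p pics; ls; python3 - <<'E'
from plant import manip
import cv2,pickle,numpy as np
print(manip.state())
d={}
for n in ("scene","side","wrist"):
    f=manip.grab_frame(n);d[n]=f;cv2.imwrite(f"pics/{n}0.png",f["image"])
    print(n,{k:v for k,v in f.items() if k!="image"})
pickle.dump(d,open("f0.pkl","wb"))
E
```

```text
pics
{'time': 0.0, 'joint_pos': array([-1.38101016e+00,  5.33577237e-02,  1.61427934e+00, -2.49827636e-05,
        1.47599710e+00, -1.19018965e-01]), 'joint_vel': array([-0.00013219, -0.00124083, -0.00022697, -0.00168888, -0.00130829,
        0.00028676]), 'joint_efforts': array([-1.79945723e-04, -3.93676758e+01, -3.70177424e+01, -5.22350956e-05,
        7.04454433e-03,  2.31238550e-05]), 'tool_pos': array([ 0.18981557, -0.59483147,  0.23007123]), 'tool_rot': array([-1.01967741e-03,  9.88102887e-01,  1.53790902e-01, -4.85367935e-05]), 'contact_force': array([ 0.17445794,  0.37838769, -0.05521409]), 'ft_torque': array([ 0.00179535, -0.00267871, -0.03834454]), 'grasp_force': 0.0, 'gripper_width': 0.9969779553462769}
scene {'fov_y': 46.95714945685564, 'cx': 312.1776831859479, 'cy': 240.15288822212358, 'k1': -0.07657143888732948, 'eye': array([-0.10218359, -0.70159181,  0.75125051]), 'rotation': array([-0.45841793,  0.81515136, -0.30671623,  0.17693618])}
side {'fov_y': 57.839937306467796, 'cx': 316.7563878794355, 'cy': 235.248135283123, 'k1': 0.029033289780741534, 'eye': array([ 0.49539258, -0.83520908,  0.52584902]), 'rotation': array([-0.54493417,  0.83808214, -0.02534841,  0.0047467 ])}
wrist {'fov_y': 69.36984416483924, 'cx': 325.3216803533398, 'cy': 242.00255979276614, 'k1': -0.06414220689500841, 'T_tool_cam': array([[ 5.26594510e-04, -9.57659690e-01, -2.87902138e-01,
         7.31049352e-02],
       [ 9.99999861e-01,  5.01953017e-04,  1.59409260e-04,
         1.39625070e-03],
       [-8.14647607e-06, -2.87902182e-01,  9.57659822e-01,
        -1.42176700e-01],
       [ 0.00000000e+00,  0.00000000e+00,  0.00000000e+00,
         1.00000000e+00]])}
```

View pics/scene0.png

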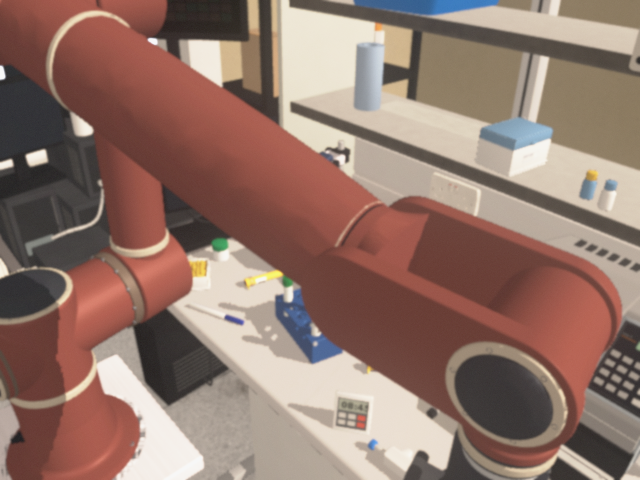

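View pics/side0.png

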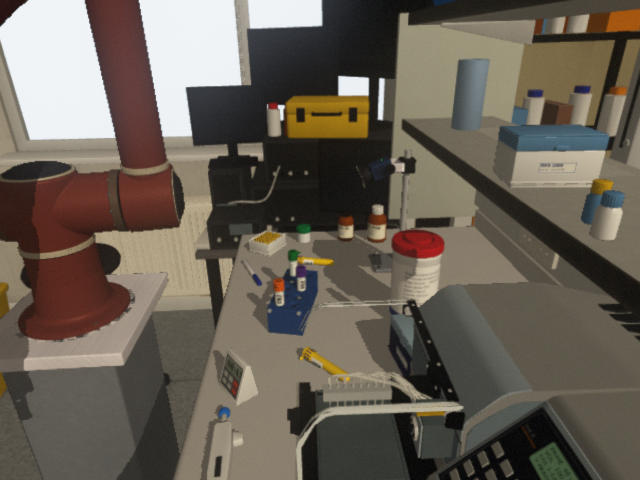

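```bash
cat > h.py <<'E'
import numpy as np,cv2,pickle
from plant import manip
from scipy.spatial.transform import Rotation as R
def q2R(q): return R.from_quat(np.asarray(q)[[1,2,3,0]]).as_matrix()
def campose(f,st=None):
    if "eye" in f: return np.array(f["eye"]),q2R(f["rotation"])
    Rt=q2R(st["tool_rot"]);T=f["T_tool_cam"]
    return Rt@T[:3,3]+st["tool_pos"],Rt@T[:3,:3]
def ray(f,p,st=None):
    F=240/np.tan(np.radians(f["fov_y"]/2)); d=(np.array(p,float)-[f["cx"],f["cy"]])/F
    s=d.copy()
    for _ in range(20): s=d/(1+f["k1"]*(s@s))
    e,M=campose(f,st); v=M@np.r_[s,1]; return e,v/np.linalg.norm(v)
def onz(f,p,z,st=None):
    e,v=ray(f,p,st); return e+v*(z-e[2])/v[2]
def proj(f,X,st=None):
    e,M=campose(f,st); c=(np.atleast_2d(X)-e)@M; s=c[:,:2]/c[:,2:]
    F=240/np.tan(np.radians(f["fov_y"]/2)); r2=(s**2).sum(1,keepdims=True)
    return s*(1+f["k1"]*r2)*F+[f["cx"],f["cy"]]
def tri(rays):
    A=np.zeros((3,3));b=np.zeros(3)
    for e,v in rays:
        P=np.eye(3)-np.outer(v,v);A+=P;b+=P@e
    return np.linalg.solve(A,b)
def grab(n,tag):
    st=manip.state();f=manip.grab_frame(n);cv2.imwrite(f"pics/{n}{tag}.png",f["image"])
    pickle.dump((f,st),open(f"{n}{tag}.pkl","wb"));return f,st
def crop(img,x0,y0,w,h,k): return cv2.resize(img[y0:y0+h,x0:x0+w],None,fx=k,fy=k,interpolation=cv2.INTER_CUBIC)
E
python3 - <<'E'
from h import *
d=pickle.load(open("f0.pkl","rb"))
s=d["side"]["image"]; c=d["scene"]["image"]
M=np.zeros((600,800,3),np.uint8)
M[:400,:400]=crop(s,250,240,100,100,4)
M[:560,400:]=crop(s,345,145,100,140,4)
M[400:,:400]=crop(c,220,270,133,66,3.0)[:200,:400] if 0 else cv2.resize(c[260:360,150:350],(400,200))
cv2.imwrite("pics/m0.png",M)
f=d["side"]
for n,p,z in [("green",(293,251),.114),("viol",(301,267),.108),("or",(279,281),.108),("timer",(240,395),0),("tub",(415,305),0)]: print(n,onz(f,p,z).round(3))
E
```

```text
green [0.476 0.012 0.114]
viol [ 0.492 -0.052  0.108]
or [ 0.449 -0.105  0.108]
timer [ 0.386 -0.283  0.   ]
tub [ 0.736 -0.044  0.   ]
```

View pics/m0.png

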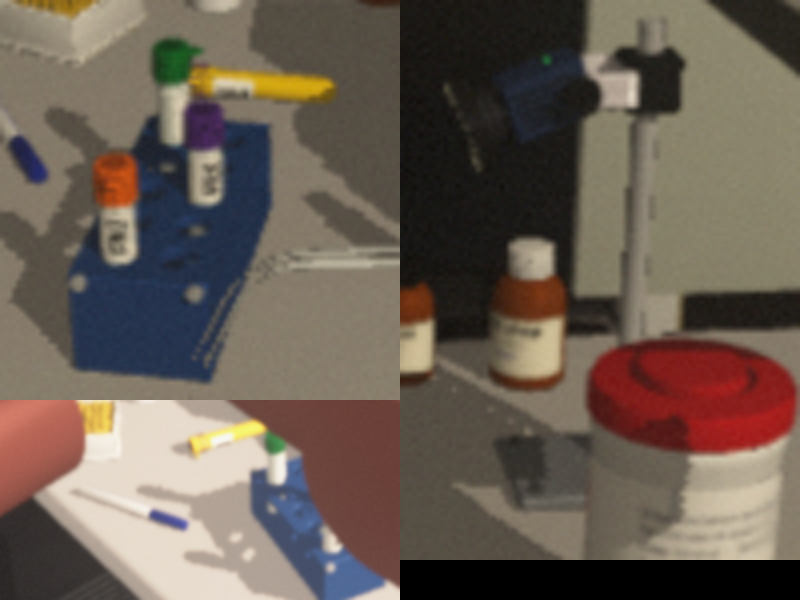

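```bash
python3 - <<'E'
from h import *
d=pickle.load(open("f0.pkl","rb"));f=d["side"]
print("pin",onz(f,(390,168),.26),"lens",onz(f,(362,176),.235),"foot",onz(f,(378,268),0.01))
st=manip.state();M=q2R(st["tool_rot"]);print(M.round(3))
print((M.T@(np.array([.47,-.02,.34])-st["tool_pos"])*1000).round())
E
```

```text
pin [0.70308471 0.12424107 0.26      ] lens [0.6436858  0.15281362 0.235     ] foot [0.68272741 0.11078322 0.01      ]
[[ 0.953  0.304 -0.   ]
 [ 0.304 -0.953  0.002]
 [ 0.    -0.002 -1.   ]]
[ 442. -463. -109.]
```

>>> {"op": "move_arm", "data": {"increments": [20, -20, -20, 0, 1, 26, -27, -15, 0, 1, 26, -27, -10, 0, 1, 26, -27, -10, 0, 1, 26, -27, -10, 0, 0.6, 26, -27, -10, 0, 0.6, 26, -27, -10, 0, 0.6, 26, -27, -10, 0, 0.6]}}

```text
time: 0.82
tool_pos: [0.3191, -0.3331, 0.3264]
tool_rot: [-0.0, 0.988, 0.154, -0.0]
contact_force: [1.4, -0.7, 0.2]
gripper_width: 0.598
grasp_force: 0.0
```

>>> {"op": "move_arm", "data": {"increments": [26, -27, -7, 0, 0.5, 26, -28, -7, 0, 0.5, 26, -28, 0, 0, 0.5, 26, -28, 0, 0, 0.5, 26, -28, 0, 0, 0.5, 26, -28, 0, 0, 0.5, 26, -28, 0, 0, 0.5, 26, -28, 0, 0, 0.5]}}

```text
time: 1.48
tool_pos: [0.4495, -0.0573, 0.3402]
tool_rot: [0.0, 0.988, 0.154, 0.0]
contact_force: [1.4, -0.4, -0.1]
gripper_width: 0.498
grasp_force: 0.0
```

>>> {"op": "move_arm", "data": {"increments": [0, 0, 0, 0, 0.5, 0, 0, 0, 0, 0.5]}}

```text
time: 1.65
tool_pos: [0.4495, -0.0574, 0.3399]
tool_rot: [-0.0, 0.988, 0.156, -0.0]
contact_force: [0.3, -0.7, 0.1]
gripper_width: 0.502
grasp_force: 0.0
```

```bash
python3 - <<'E'
from h import *
f,st=grab("wrist","1");grab("scene","1");grab("side","1");print(st["time"],st["tool_pos"],st["tool_rot"])
E
```

```text
1.65 [ 0.44947092 -0.05741027  0.33986319] [-1.01096854e-04  9.87754808e-01  1.56013466e-01 -4.77784975e-04]
```

View pics/wrist1.png

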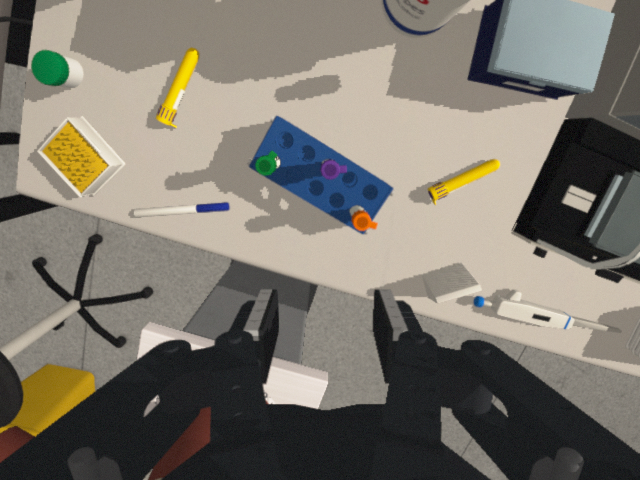

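```bash
python3 - <<'E'
from h import *
w=cv2.imread("pics/wrist1.png");c=cv2.imread("pics/scene1.png");s=cv2.imread("pics/side1.png")
M=np.zeros((600,800,3),np.uint8)
M[:300,:400]=cv2.resize(w[110:245:,235:415],(400,300),interpolation=2)
M[300:,:400]=crop(w,245,145,40,30,10)
M[:300,400:]=cv2.resize(c[200:380,230:470],(400,300),interpolation=2)
M[300:,400:]=crop(s,275,240,50,37,8)[:300] if 0 else cv2.resize(s[240:277,275:325],(400,300),interpolation=2)
cv2.imwrite("pics/m1.png",M)
E
```

```text
(no output)
```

View pics/m1.png

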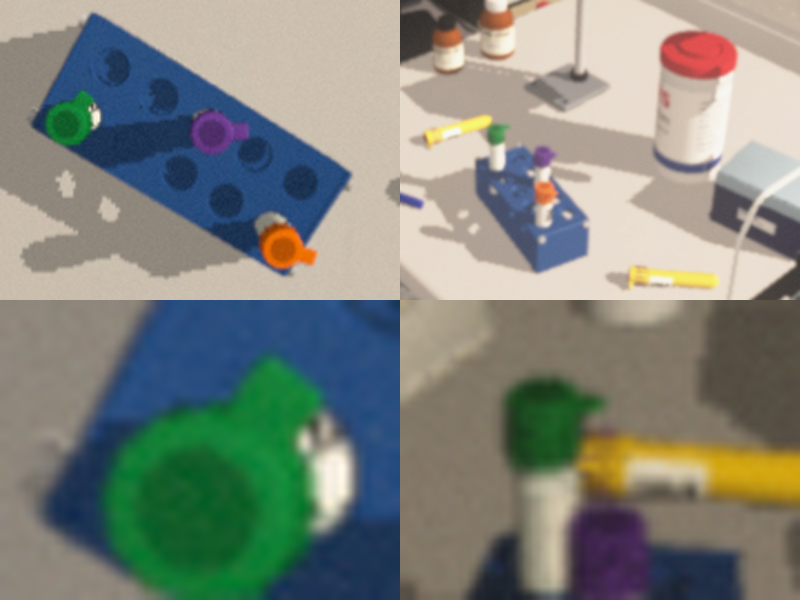

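```bash
python3 - <<'E'
from h import *
L=lambda n:pickle.load(open(n+".pkl","rb"))
w,st=L("wrist1");s,_=L("side1");c,_=L("scene1")
print("cap tri",tri([ray(w,(265.5,165.5),st),ray(s,(293.1,251.1)),ray(c,(288.2,276.8))]))
for z in(.112,.114):
  a=onz(w,(265.5,165.5),z,st);b=onz(w,(274.8,152.8),z-.001,st);print(a,(b-a)*1e3,np.degrees(np.arctan2(*(b-a)[1::-1])))
P=[onz(w,p,.056,st) for p in [(276.9,116.3),(392.5,188.8),(364.6,232.4),(250.8,166.3)]]
print(np.array(P)); 
for i in range(4): d=P[(i+1)%4]-P[i];print(np.linalg.norm(d),np.degrees(np.arctan2(d[1],d[0])))
for p in [(527,88),(575,65),(610,85),(563,108),(578,75)]: print("foot",onz(c,(230+(p[0]-400)*.6,200+p[1]*.6),.012))
for n,g in(("side",s),("scene",c)): print(n,proj(g,[[.70,.13,.26],[.64,.14,.23],[.476,.012,.112]]))
E
```

```text
cap tri [0.47440057 0.01577984 0.11046031]
[0.47379662 0.01508691 0.112     ] [15.43056931 -5.65163072 -1.        ] -20.1158613136041
[0.47404412 0.01480957 0.114     ] [15.34671191 -5.6204137  -1.        ] -20.1142047312984
[[ 0.52560997  0.02530324  0.056     ]
 [ 0.48791317 -0.13326593  0.056     ]
 [ 0.42492047 -0.11936839  0.056     ]
 [ 0.46052139  0.0396277   0.056     ]]
0.16298842931383972 -103.37274499835678
0.06450752816443632 167.55862953500846
0.16293306655888576 77.37903939463241
0.06664618443241514 -12.411599591904016
foot [0.66056956 0.17574055 0.012     ]
foot [0.76096783 0.17728559 0.012     ]
foot [0.76064888 0.10037852 0.012     ]
foot [0.66464567 0.10098073 0.012     ]
foot [0.74397252 0.15270219 0.012     ]
side [[388.15496874 167.38190508]
 [361.16121832 179.66675115]
 [292.92998352 251.81184288]]
scene [[332.92924301 161.93467804]
 [309.90581831 179.9594292 ]
 [290.38745043 275.98938007]]
```

>>> {"op": "move_arm", "data": {"increments": [31, -16, -10, 0, 0.5, 31, -16, -10, 0, 0.5, 31, -16, -10, 0, 0.5, 31, -16, -10, 0, 0.5, 31, -16, 0, 0, 0.5, 31, -16, 0, 0, 0.5, 0, 0, 0, 0, 0.5, 0, 0, 0, 0, 0.5]}}

```text
time: 2.47
tool_pos: [0.5979, 0.0879, 0.379]
tool_rot: [0.0, 0.988, 0.153, -0.001]
contact_force: [-0.5, -0.2, 0.1]
gripper_width: 0.501
grasp_force: 0.0
```

```bash
python3 - <<'E'
from h import *
f,st=grab("wrist","2");print(st["time"],st["tool_pos"],st["tool_rot"])
E
```

```text
2.4667 [0.59793472 0.08789391 0.37897621] [ 2.27756383e-05  9.88170259e-01  1.53355366e-01 -1.29247061e-03]
```

>>> {"op": "move_arm", "data": {"increments": [-30, 30, 0, 0, 0.5, -30, 30, 0, 0, 0.5, -30, 30, 0, 0, 0.5, -20, 20, 0, 0, 0.5, 0, 0, 0, 0, 0.5, 0, 0, 0, 0, 0.5]}}

```text
time: 3.02
tool_pos: [0.5256, -0.0499, 0.3812]
tool_rot: [0.0, 0.989, 0.151, 0.001]
contact_force: [-0.2, 0.1, -0.4]
gripper_width: 0.496
grasp_force: 0.0
```

```bash
python3 - <<'E'
from h import *
f,st=grab("wrist","3");print(st["time"],st["tool_pos"],st["tool_rot"])
g,s2=pickle.load(open("wrist2.pkl","rb"))
for X in ([.70,.13,.26],[.645,.15,.235]): print(proj(g,X,s2),proj(f,X,st))
M=np.zeros((600,800,3),np.uint8)
M[:300,:400]=cv2.resize(g["image"],(400,300)); M[300:,:400]=cv2.resize(f["image"],(400,300))
for k,(h,s) in enumerate(((g,s2),(f,st))):
    x,y=proj(h,[.672,.14,.25],s)[0].astype(int); x0=np.clip(x-90,0,460);y0=np.clip(y-67,0,345);print(x0,y0)
    M[300*k:300*k+300,400:]=cv2.resize(h["image"][y0:y0+135,x0:x0+180],(400,300),interpolation=2)
cv2.imwrite("pics/m2.png",M)
E
```

```text
3.0167 [ 0.52560068 -0.04994509  0.38118845] [3.13868243e-04 9.88508682e-01 1.51161184e-01 8.85269442e-04]
[[310.26378292  83.5918716 ]] [[143.45198096 -83.52308121]]
[[267.65178656 150.17051523]] [[118.82065392   5.65447714]]
196 52
37 0
```

View pics/m2.png

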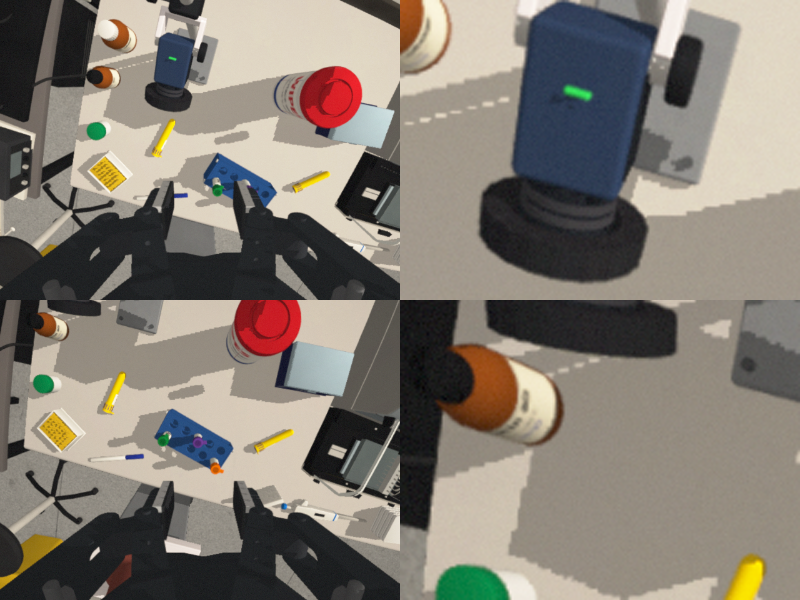

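```bash
python3 - <<'E'
from h import *
grab("scene","3")
M=np.zeros((600,800,3),np.uint8)
for k,(n,x0,y0,w) in enumerate((("scene1",285,150,64),("side1",345,150,64),("scene3",285,150,64),("wrist2",225,110,96))):
    a=cv2.imread(f"pics/{n}.png")[y0:y0+w*3//4,x0:x0+w]; a=cv2.resize(a,(400,300),interpolation=2)
    a=cv2.convertScaleAbs(a,alpha=1.8,beta=15)
    M[300*(k//2):300*(k//2)+300,400*(k%2):400*(k%2)+400]=a
cv2.imwrite("pics/m3.png",M)
E
```

```text
(no output)
```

View pics/m3.png

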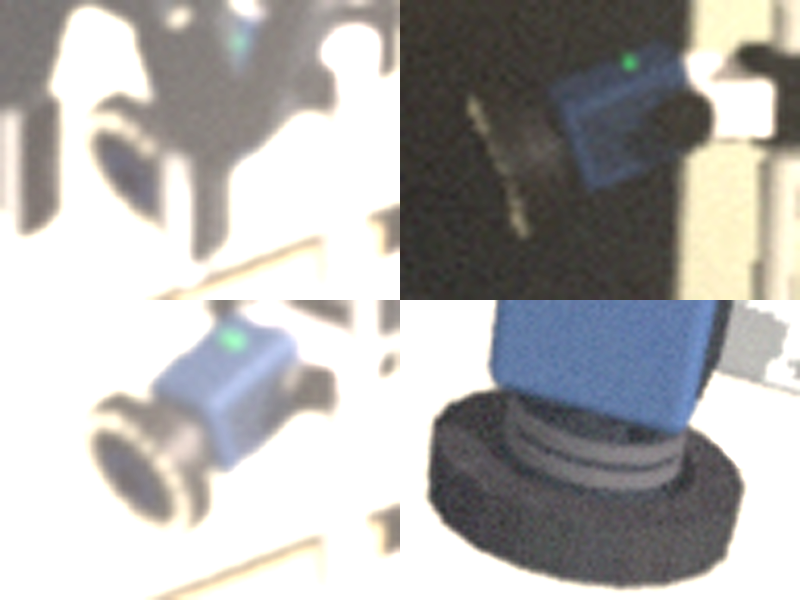

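```bash
cat > lens.py <<'E'
from h import *
from scipy.optimize import least_squares
L=lambda n:pickle.load(open(n+".pkl","rb"))
w2,s2=L("wrist2");w3,s3=L("wrist3");sd,_=L("side1");sc,_=L("scene3")
B2=[(225+(x-400)/4.167,110+(y-300)/4.167) for x,y in [(430,490),(430,450),(480,545),(530,572),(615,587),(700,577),(725,560),(743,485)]]
B3=[(76.2,9),(82,14.4),(109,21.2),(145,25.2),(161.2,23.4),(161.6,8.1)]
S=[(356.2,165.5),(364.7,187.6)]; C=(306.9,176.2)
def frame(p):
    yaw,t=p[2],p[3]
    xl=np.array([np.cos(yaw)*np.cos(t),np.sin(yaw)*np.cos(t),np.sin(t)]); yl=np.array([-np.sin(yaw),np.cos(yaw),0])
    return np.array([p[0],p[1],.26-.07*np.sin(t)]),np.c_[xl,yl,np.cross(xl,yl)]
a=np.linspace(0,2*np.pi,90)
def res(p):
    o,A=frame(p);circ=lambda x:o+np.c_[0*a+x,.03*np.cos(a),.03*np.sin(a)]@A.T
    r=[]
    for f,s,B in((w2,s2,B2),(w3,s3,B3)):
        H=cv2.convexHull(np.float32(proj(f,np.r_[circ(0),circ(p[4])],s)))
        r+=[cv2.pointPolygonTest(H,(float(u),float(v)),True)/2 for u,v in B]
    q=proj(sd,np.r_[circ(0)]); top,bot=q[q[:,1].argmin()],q[q[:,1].argmax()]
    d=np.subtract(S[1],S[0]);d=d/np.linalg.norm(d); e=(bot-top)/np.linalg.norm(bot-top)
    r+=list(proj(sd,o)[0]-np.mean(S,0)); r.append(20*np.cross(d,e))
    r+=list(proj(sc,o)[0]-C); r.append((p[4]-.015)/.01)
    return np.array(r)
if __name__=="__main__":
    f=least_squares(res,[.645,.15,-.3,.35,.015],loss="soft_l1",diff_step=1e-4)
    np.set_printoptions(suppress=True,precision=3)
    print(f.x,np.degrees(f.x[2:4]));print(f.fun);o,A=frame(f.x);print(o,A)
    J=f.jac;print(np.sqrt(np.diag(np.linalg.inv(J.T@J))))
    print("label target",o-.1*A[:,0])
    np.save("lens.npy",f.x)
E
python3 lens.py
```

```text
[0.638 0.147 0.038 0.354 0.009] [ 2.189 20.275]
[ 0.431  0.063  0.255 -0.353 -0.169 -0.025  0.196  0.166  0.226 -0.065
 -0.074 -0.014  0.232  0.004 -0.308 -0.047 -0.025  0.511  0.649 -0.587]
[0.638 0.147 0.236] [[ 0.937 -0.038 -0.346]
 [ 0.036  0.999 -0.013]
 [ 0.347  0.     0.938]]
[0.001 0.001 0.043 0.021 0.002]
label target [0.545 0.143 0.201]lens.py:21: DeprecationWarning: Arrays of 2-dimensional vectors are deprecated. Use arrays of 3-dimensional vectors instead. (deprecated in NumPy 2.0)
  r+=list(proj(sd,o)[0]-np.mean(S,0)); r.append(20*np.cross(d,e))
```

```bash
python3 - <<'E'
from h import *
f,st=pickle.load(open("wrist2.pkl","rb"));im=f["image"].astype(int)
def yaw(p,q,z):
    d=onz(f,q,z,st)-onz(f,p,z,st); return np.degrees(np.arctan2(d[0],-d[1]))  # d along -y_l
T=lambda x,y:(225+(x-400)/4.167,110+(y-300)/4.167)
print("body front",yaw(T(497,385),T(685,432),.25))
sub=im[50:130,230:320]; g=(sub[...,1]-np.maximum(sub[...,0],sub[...,2])); ys,xs=np.nonzero(g>60)
w=g[ys,xs]; print(len(xs)); c=np.cov(np.c_[xs,ys].T,aweights=w); v=np.linalg.eigh(c)[1][:,1]; m=np.array([xs.mean()+230,ys.mean()+50]); v*=np.sign(v[0])
print("LED",m,yaw(m-5*v,m+5*v,.28),onz(f,m,.28,st))
b=(im[...,0]-im[...,2]>35)&(im[...,0]<150); b[:50]=0;b[145:]=0;b[:,:225]=0;b[:,320:]=0
# left and right edges per row
for y in range(58,135,8):
    x=np.nonzero(b[y])[0]; 
    if len(x): print(y,x.min(),x.max())
bb=b.astype(np.uint8); n,l,s,cc=cv2.connectedComponentsWithStats(bb);k=1+s[1:,4].argmax();print(s[k])
# bottom edge per column
pts=[(x,np.nonzero(l[:,x]==k)[0].max()) for x in range(s[k,0]+3,s[k,0]+s[k,2]-3,4)];print([tuple(map(int,p)) for p in pts])
E
```

```text
body front 3.6560226694405453
46
LED [275.5         93.26086957] 3.061402406498301 [0.68516831 0.14822004 0.28      ]
58 260 287
66 257 301
74 258 308
82 255 306
90 254 304
98 252 302
106 251 300
114 252 299
122 250 297
130 256 295
[ 249   53   60   88 3336]
[(252, 129), (256, 130), (260, 131), (264, 132), (268, 133), (272, 134), (276, 136), (280, 137), (284, 138), (288, 138), (292, 140), (296, 128), (300, 110), (304, 92)]
```

```bash
python3 - <<'E'
from lens import *
for t in (18,20,22,24):
    for y in (2,3.5):
        p=[.638,.147,np.radians(y),np.radians(t)];o,A=frame(p)
        q=proj(sd,[o-.02*A[:,2],o+.02*A[:,2],o+.03*A[:,0],o+.065*A[:,0]]);d=q[1]-q[0];e=q[3]-q[2]
        print(t,y,"z-line",np.degrees(np.arctan2(d[0],d[1]))+180,"x-line",np.degrees(np.arctan2(-e[1],e[0])), q[2])
        q=proj(sc,[o-.0*A[:,0],o+.03*A[:,2],o+.06*A[:,0]]);print(q.round(1).tolist())
E
```

```text
18 2 z-line 17.426719828130075 x-line 19.77958178717793 [372.14119597 171.00820364]
[[307.2, 175.8], [304.1, 165.1], [325.6, 161.2]]
18 3.5 z-line 17.380756858146043 x-line 20.23869903897807 [372.07372095 170.92259475]
[[307.2, 175.8], [304.2, 165.1], [325.1, 161.1]]
20 2 z-line 19.561981312553513 x-line 21.657033363887496 [371.97841356 171.56451334]
[[307.2, 176.7], [303.8, 166.3], [325.3, 161.5]]
20 3.5 z-line 19.51784518592484 x-line 22.11603527713038 [371.91188548 171.47960434]
[[307.2, 176.7], [303.9, 166.3], [324.9, 161.3]]
22 2 z-line 21.70619319506983 x-line 23.527141473689056 [371.8015294  172.11393329]
[[307.2, 177.7], [303.5, 167.5], [325.1, 161.7]]
22 3.5 z-line 21.665451237061887 x-line 23.984793448212166 [371.73603417 172.02983978]
[[307.2, 177.7], [303.6, 167.6], [324.7, 161.5]]
24 2 z-line 23.858386700320494 x-line 25.390748726425176 [371.61077541 172.65582038]
[[307.2, 178.6], [303.1, 168.8], [324.9, 161.9]]
24 3.5 z-line 23.822621669780716 x-line 25.84583216993174 [371.54639676 172.57265793]
[[307.2, 178.6], [303.2, 168.8], [324.4, 161.7]]
```

>>> {"op": "move_arm", "data": {"increments": [-10, -26, 20, 0, 0, -10, -26, 25, 0, 0, -10, -26, 25, 0, 0, 0, 0, 25, 0.11, 0, 0, 0, 25, 0.11, 0, 0, 0, 20, 0.11, 0, 0, 0, 20, 0.11, 0, 0, 0, 0, 0.11, 0]}}

```text
time: 3.78
tool_pos: [0.4721, 0.019, 0.215]
tool_rot: [-0.0, 0.993, -0.122, -0.004]
contact_force: [-1.0, 1.3, -1.4]
gripper_width: 0.0
grasp_force: 0.0
```

>>> {"op": "move_arm", "data": {"increments": [0, 0, 0, 0.105, 0, 0, 0, 0, 0, 0, 0, 0, 0, 0, 0]}}

```text
time: 4.03
tool_pos: [0.4748, 0.0184, 0.2204]
tool_rot: [-0.0, 0.985, -0.17, 0.0]
contact_force: [0.4, -0.1, -0.5]
gripper_width: 0.0
grasp_force: 0.0
```

```bash
python3 - <<'E'
from h import *
f,st=grab("wrist","4");print(st["time"],st["tool_pos"],st["tool_rot"],st["contact_force"],st["joint_pos"])
im=f["image"].astype(int);print(proj(f,[.474,.015,.113],st))
x,y=proj(f,[.474,.015,.113],st)[0].astype(int)
c=crop(f["image"],max(0,x-80),max(0,y-60),160,120,4);cv2.imwrite("pics/w4c.png",c);print(x-80,y-60)
E
```

```text
4.0333 [0.4748227  0.01835433 0.2204049 ] [-5.55389002e-05  9.85388744e-01 -1.70320342e-01  1.81815454e-05] [ 0.4351026  -0.08127796 -0.53869028] [-1.18222905e-01 -3.12360156e-01  1.96270358e+00  1.09344498e-04
  1.49120704e+00  1.79487424e+00]
[[328.22464839 240.24010028]]
248 180
```

```bash
cat > cap.py <<'E'
from h import *
def cap(f,st,z,near):
    im=f["image"].astype(int);g=((im[...,1]-np.maximum(im[...,0],im[...,2]))>30).astype(np.uint8)
    n,l,s,c=cv2.connectedComponentsWithStats(g);x,y=proj(f,near,st)[0]
    k=min((i for i in range(1,n) if s[i,4]>150),key=lambda i:np.hypot(*(c[i]-[x,y])))
    m=(l==k).astype(np.uint8);dt=cv2.distanceTransform(cv2.copyMakeBorder(m,1,1,1,1,0),2,5)[1:-1,1:-1]
    r=dt.max();yy,xx=np.nonzero(dt>r-.6);cc=np.array([xx.mean(),yy.mean()])
    ys,xs=np.nonzero(m);d=np.hypot(xs-cc[0],ys-cc[1]);far=d>1.25*r
    t=np.array([xs[far].mean(),ys[far].mean()]) if far.any() else cc
    a=onz(f,cc,z,st);b=onz(f,t,z,st);print("blob",s[k],"r",r,"c",cc,"tab",t,far.sum(),"world",a.round(4),"yaw",np.degrees(np.arctan2(*(b-a)[1::-1])))
    return a
if __name__=="__main__":
    f,st=pickle.load(open("wrist4.pkl","rb"));cap(f,st,.113,[.474,.015,.113])
    f,st=pickle.load(open("wrist1.pkl","rb"));cap(f,st,.113,[.474,.015,.113])
    f,st=pickle.load(open("wrist3.pkl","rb"));cap(f,st,.113,[.474,.015,.113])
E
python3 cap.py
```

```text
blob [314 218  27  36 709] r 13.590698 c [327.  238.5] tab [326.88372093 219.69767442] 43 world [0.4756 0.0154 0.113 ] yaw -19.163713081452993
blob [256 151  21  24 368] r 9.799999 c [265.5 165. ] tab [273.07142857 153.64285714] 28 world [0.4744 0.0151 0.113 ] yaw -17.98732972393026
blob [252 214  19  20 278] r 8.4 c [261. 225.] tab [267.23076923 215.53846154] 13 world [0.4758 0.0149 0.113 ] yaw -17.377515028990697
```

>>> {"op": "move_arm", "data": {"increments": [1, 3, 20, 0, 0, 0, 0, 30, 0, 0, 0, 0, 30, 0, 0, 0, 0, 15, 0, 0, 0, 0, 5, 0, 0, 0, 0, 2, 0, 0, 0, 0, 0, 0, 0]}}

```text
time: 4.67
tool_pos: [0.4752, 0.0146, 0.1191]
tool_rot: [-0.0, 0.985, -0.172, 0.001]
contact_force: [0.0, -0.4, 0.7]
gripper_width: 0.001
grasp_force: 0.0
```

>>> {"op": "move_arm", "data": {"increments": [0, 0, 2, 0, 0, 0, 0, 2, 0, 0, 0, 0, 2, 0, 0, 0, 0, 1, 0, 0, 0, 0, 1, 0, 0, 0, 0, 1, 0, 0]}}

```text
time: 5.17
tool_pos: [0.476, 0.0143, 0.1111]
tool_rot: [-0.0, 0.985, -0.172, 0.002]
contact_force: [-0.3, -0.0, 6.1]
gripper_width: 0.001
grasp_force: 3.0
```

>>> {"op": "move_arm", "data": {"increments": [0, 0, 1, 0, 0, 0, 0, 1, 0, 0, 0, 0, 0, 0, 0]}}

```text
time: 5.42
tool_pos: [0.476, 0.0143, 0.1091]
tool_rot: [-0.0, 0.985, -0.172, 0.002]
contact_force: [-0.3, -0.2, 5.5]
gripper_width: 0.003
grasp_force: 2.7
```

Moving at about 6 N: the cap is sliding. Continue to the hard stop.

>>> {"op": "move_arm", "data": {"increments": [0, 0, 1, 0, 0, 0, 0, 0.5, 0, 0, 0, 0, 0.5, 0, 0, 0, 0, 0, 0, 0]}}

```text
time: 5.75
tool_pos: [0.4764, 0.0143, 0.1076]
tool_rot: [-0.0, 0.985, -0.172, 0.002]
contact_force: [0.0, -0.3, 6.5]
gripper_width: 0.0
grasp_force: 3.4
```

>>> {"op": "move_arm", "data": {"increments": [0, 0, 0.5, 0, 0, 0, 0, 0.5, 0, 0, 0, 0, 0, 0, 0]}}

```text
time: 6.0
tool_pos: [0.4769, 0.0142, 0.1075]
tool_rot: [-0.0, 0.985, -0.172, 0.003]
contact_force: [-1.0, 0.5, 10.1]
gripper_width: -0.001
grasp_force: 4.9
```

>>> {"op": "move_arm", "data": {"increments": [0, 0, 0.7, 0, 0, 0, 0, 0.7, 0, 0, 0, 0, 0, 0, 0]}}

```text
time: 6.25
tool_pos: [0.4774, 0.0142, 0.1073]
tool_rot: [-0.0, 0.985, -0.172, 0.003]
contact_force: [-2.8, 0.0, 15.4]
gripper_width: 0.001
grasp_force: 7.6
```

>>> {"op": "move_arm", "data": {"increments": [0, 0, -10, 0, 0, 0, 0, -25, 0, 0, 0, 0, 0, 0, 0.4, 0, 0, 0, 0, 0.4, 0, 0, 0, 0, 0.4, 0, 0, 0, 0, 0.4]}}

```text
time: 6.75
tool_pos: [0.4738, 0.0147, 0.1367]
tool_rot: [0.0, 0.985, -0.172, -0.001]
contact_force: [-0.5, 0.3, -0.6]
gripper_width: 0.403
grasp_force: 0.0
```

```bash
python3 - <<'E'
from h import *
from cap import cap
f,st=grab("wrist","5");print(st["time"],st["tool_pos"],st["tool_rot"],st["gripper_width"])
cap(f,st,.108,[.475,.015,.108])
E
```

```text
6.75 [0.47379005 0.01466778 0.13665754] [ 5.33343623e-05  9.85055146e-01 -1.72236214e-01 -1.02097598e-03] 0.402997447810682
blob [ 305  252   38   49 1440] r 19.0 c [323.2 279.6] tab [322.84507042 254.18309859] 71 world [0.4753 0.014  0.108 ] yaw -19.16999743027639
```

>>> {"op": "move_arm", "data": {"increments": [1.5, 0, 15, 0, 0.4, 0, 0, 15, 0, 0.4, 0, 0, 15, 0, 0.4, 0, 0, 0, 0, 0, 0, 0, 0, 0, 0, 0, 0, 0, 0, 0, 0, 0, 0, 0, 0, 0, 0, 0, 0, 0]}}

```text
time: 7.47
tool_pos: [0.4754, 0.0143, 0.0929]
tool_rot: [-0.0, 0.985, -0.172, -0.001]
contact_force: [-2.3, 1.4, -2.3]
gripper_width: 0.215
grasp_force: 58.4
```

>>> {"op": "move_arm", "data": {"increments": [0, 0, -5, 0, 0, 0, 0, -10, 0, 0, 0, 0, -14, 0, 0, 0, 0, -14, 0, 0, 0, 0, 0, 0, 0, 0, 0, 0, 0, 0]}}

```text
time: 7.97
tool_pos: [0.4781, 0.0136, 0.1386]
tool_rot: [0.0, 0.985, -0.172, 0.003]
contact_force: [0.2, 0.2, 0.6]
gripper_width: 0.223
grasp_force: 58.6
```

```bash
python3 - <<'E'
from h import *
from cap import cap
f,st=grab("wrist","6");print(st["time"],st["tool_pos"],st["tool_rot"],st["gripper_width"])
s,_=grab("side","6");c,_=grab("scene","6")
M=np.zeros((600,800,3),np.uint8)
x,y=proj(s,[.475,.015,.10])[0].astype(int);print(x,y)
M[:,:400]=cv2.resize(s["image"][y-45:y+45,x-30:x+30],(400,600),interpolation=2)
M[:,400:]=cv2.resize(f["image"][120:480,200:440],(400,600))
cv2.imwrite("pics/m6.png",M)
E
```

```text
7.9667 [0.47814016 0.01360391 0.13863732] [ 2.78794117e-05  9.85043285e-01 -1.72276860e-01  3.22634666e-03] 0.22254785108771055
292 256
```

View pics/m6.png

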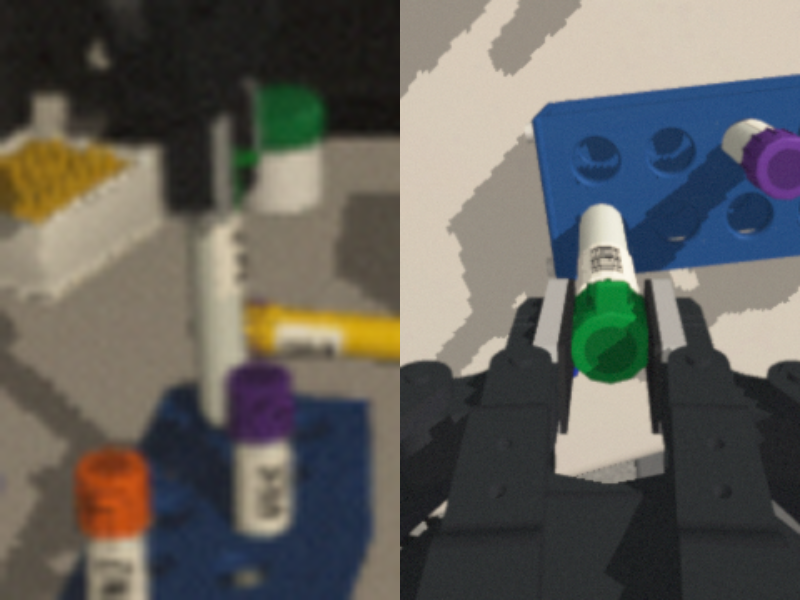

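>>> {"op": "move_arm", "data": {"increments": [0, 0, 3, 0, 0, -4, 0, 0, 0, 0, -4, 0, 0.4, 0, 0, -4, 0, 0.5, 0, 0, -4, 0, 0.7, 0, 0, -4, 0, 0.9, 0, 0, 0, 0, 0, 0, 0]}}

```text
time: 8.7
tool_pos: [0.4571, 0.0224, 0.1308]
tool_rot: [-0.002, 0.985, -0.172, 0.0]
contact_force: [1.6, 5.2, -0.1]
gripper_width: 0.213
grasp_force: 59.5
```

```bash
cat > tilt.py <<'E'
from h import *
import sys
def axis_pts(st,th,roll=0,hC=94,dC=None):
    # tube axis points in world for tilt th (deg) about tool y, cap centre C at tool x=0,y=0, z set by hC
    Rt=q2R(st["tool_rot"]);C=st["tool_pos"]+Rt@np.array([0,0,-(hC-87)/1000.])
    t=np.radians(th);ax=Rt@np.array([-np.sin(t),np.sin(np.radians(roll)),-np.cos(t)]);return C,ax,Rt
def tip(f):
    im=f["image"].astype(int);mn=im.min(2);sat=im.max(2)-mn
    m=((mn>95)&(sat<60)).astype(np.uint8)
    out=[]
    for y in range(150,330,6):
        x=np.nonzero(m[y,285:360])[0]
        out.append((y,(int(x.min())+285,int(x.max())+285,len(x)) if len(x) else None))
    return out
if __name__=="__main__":
    n=sys.argv[1];f,st=grab("wrist",n) if len(sys.argv)>2 else pickle.load(open(f"wrist{n}.pkl","rb"))
    print(st["time"],st["tool_pos"],st["contact_force"].round(1))
    for o in tip(f): print(o,end=" ")
    print()
    for th in (-5,0,5,10,15,20,25):
        C,ax,Rt=axis_pts(st,th)
        P=[C-ax*(.094-h)+Rt@np.array([k,0,0])*1. for h,k in((0.002,0.006),(.053,.0085),(.079,.0085))];print(th,proj(f,P,st).round(1).tolist())
E
python3 tilt.py 6; python3 tilt.py 7 g
```

```text
7.9667 [0.47814016 0.01360391 0.13863732] [0.2 0.2 0.6]
(150, (285, 359, 75)) (156, (285, 359, 75)) (162, (285, 359, 75)) (168, (285, 359, 75)) (174, (285, 354, 70)) (180, (285, 300, 16)) (186, None) (192, None) (198, None) (204, None) (210, None) (216, None) (222, None) (228, None) (234, (285, 285, 1)) (240, (285, 285, 1)) (246, (285, 330, 22)) (252, (285, 333, 28)) (258, (285, 334, 31)) (264, (285, 335, 33)) (270, (285, 336, 35)) (276, (285, 339, 39)) (282, (285, 359, 46)) (288, (285, 359, 63)) (294, (285, 359, 34)) (300, (286, 359, 20)) (306, (285, 359, 19)) (312, (285, 359, 17)) (318, (285, 359, 15)) (324, (285, 359, 13)) 
-5 [[323.5, 252.9], [323.1, 270.4], [322.8, 286.1]]
0 [[323.5, 241.6], [323.1, 264.2], [322.8, 283.5]]
5 [[323.5, 230.4], [323.1, 258.0], [322.8, 280.9]]
10 [[323.5, 219.2], [323.1, 252.0], [322.8, 278.5]]
15 [[323.4, 208.2], [323.1, 246.2], [322.8, 276.2]]
20 [[323.4, 197.2], [323.0, 240.6], [322.8, 274.0]]
25 [[323.4, 186.3], [323.0, 235.2], [322.8, 272.0]]
8.7 [0.45709847 0.02243097 0.13077149] [ 1.6  5.2 -0.1]
(150, (285, 300, 16)) (156, None) (162, None) (
[... 183 characters left out ...]
0, 33)) (240, (285, 340, 34)) (246, (285, 340, 36)) (252, (285, 341, 38)) (258, (285, 359, 57)) (264, (285, 359, 69)) (270, (285, 359, 75)) (276, (285, 359, 75)) (282, (285, 359, 75)) (288, (285, 359, 39)) (294, (285, 359, 24)) (300, (286, 359, 21)) (306, (285, 359, 20)) (312, (285, 359, 18)) (318, (285, 359, 16)) (324, (285, 359, 14)) 
-5 [[323.5, 252.9], [323.1, 270.4], [322.8, 286.1]]
0 [[323.5, 241.6], [323.1, 264.2], [322.8, 283.5]]
5 [[323.5, 230.4], [323.1, 258.0], [322.8, 280.9]]
10 [[323.5, 219.2], [323.1, 252.0], [322.8, 278.5]]
15 [[323.4, 208.2], [323.1, 246.2], [322.8, 276.2]]
20 [[323.4, 197.2], [323.0, 240.6], [322.8, 274.0]]
25 [[323.4, 186.3], [323.0, 235.2], [322.8, 272.0]]
```

>>> {"op": "move_arm", "data": {"increments": [-4, 0, 0.9, 0, 0, -4, 0, 1.1, 0, 0, -4, 0, 1.2, 0, 0, -4, 0, 1.2, 0, 0, 0, 0, 0, 0, 0, 0, 0, 0, 0, 0]}}

```text
time: 9.25
tool_pos: [0.442, 0.0267, 0.1259]
tool_rot: [-0.0, 0.985, -0.172, 0.0]
contact_force: [2.9, 2.8, 0.1]
gripper_width: 0.216
grasp_force: 58.6
```

```bash
python3 tilt.py 8 g
```

```text
9.25 [0.44199569 0.02667202 0.12589134] [2.9 2.8 0.1]
(150, None) (156, None) (162, None) (168, None) (174, None) (180, None) (186, None) (192, None) (198, (313, 334, 22)) (204, (311, 337, 27)) (210, (285, 337, 29)) (216, (285, 338, 31)) (222, (285, 338, 32)) (228, (285, 339, 34)) (234, (285, 359, 44)) (240, (285, 359, 73)) (246, (285, 359, 75)) (252, (285, 359, 75)) (258, (285, 359, 75)) (264, (285, 359, 75)) (270, (285, 359, 75)) (276, (285, 359, 75)) (282, (285, 359, 46)) (288, (285, 359, 26)) (294, (285, 359, 24)) (300, (286, 359, 21)) (306, (285, 359, 20)) (312, (285, 359, 18)) (318, (285, 359, 16)) (324, (285, 359, 14)) 
-5 [[323.5, 252.9], [323.1, 270.4], [322.8, 286.1]]
0 [[323.5, 241.6], [323.1, 264.2], [322.8, 283.5]]
5 [[323.5, 230.4], [323.1, 258.0], [322.8, 280.9]]
10 [[323.5, 219.2], [323.1, 252.0], [322.8, 278.5]]
15 [[323.4, 208.2], [323.1, 246.2], [322.8, 276.2]]
20 [[323.4, 197.2], [323.0, 240.6], [322.8, 274.0]]
25 [[323.4, 186.3], [323.0, 235.2], [322.8, 272.0]]
```

>>> {"op": "move_arm", "data": {"increments": [0, 0, -6, 0, 0, 0, 0, -12, 0, 0, 0, 0, -12, 0, 0, 0, 0, 0, 0, 0, 0, 0, 0, 0, 0]}}

```text
time: 9.72
tool_pos: [0.4428, 0.026, 0.1575]
tool_rot: [0.0, 0.985, -0.172, 0.001]
contact_force: [-0.0, -0.8, -0.9]
gripper_width: 0.214
grasp_force: 58.8
```

```bash
python3 tilt.py 9 g | head -2; python3 - <<'E'
from h import *
f,st=pickle.load(open("wrist9.pkl","rb"));s,_=grab("side","9")
C=st["tool_pos"]+[0,0,-.03];x,y=proj(s,C)[0].astype(int);print(x,y)
M=np.zeros((600,800,3),np.uint8)
M[:,:400]=cv2.resize(s["image"][y-30:y+30,x-20:x+20],(400,600),interpolation=2)
M[:,400:]=cv2.resize(f["image"][160:340,265:385],(400,600),interpolation=2)
cv2.imwrite("pics/m9.png",M)
E
```

```text
9.7167 [0.44276214 0.02599168 0.15753007] [-0.  -0.8 -0.9]
(150, None) (156, None) (162, None) (168, None) (174, (285, 285, 1)) (180, (285, 286, 2)) (186, (285, 287, 3)) (192, (285, 288, 4)) (198, (285, 331, 17)) (204, (285, 337, 29)) (210, (285, 338, 33)) (216, (285, 339, 35)) (222, (285, 339, 37)) (228, (285, 359, 58)) (234, (285, 359, 75)) (240, (285, 359, 75)) (246, (285, 359, 74)) (252, (285, 359, 75)) (258, (285, 359, 75)) (264, (285, 359, 75)) (270, (285, 359, 75)) (276, (285, 359, 75)) (282, (285, 359, 46)) (288, (285, 359, 26)) (294, (285, 359, 24)) (300, (286, 359, 21)) (306, (285, 359, 20)) (312, (285, 359, 18)) (318, (285, 359, 16)) (324, (285, 359, 14)) 
277 243
```

View pics/m9.png

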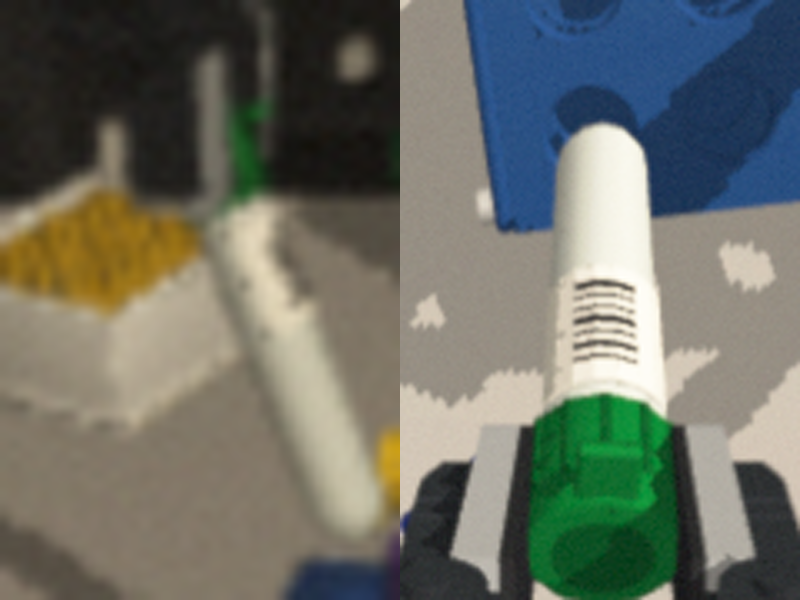

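```bash
cat > fit.py <<'E'
from h import *
from scipy.optimize import least_squares
f,st=pickle.load(open("wrist9.pkl","rb"));s,_=pickle.load(open("side9.pkl","rb"))
W=lambda x,y:np.array([265+(x-400)/3.3333,160+y/3.3333])
Rt=q2R(st["tool_rot"])
def model(p):
    t,r=np.radians(p[:2]); z=np.array([-np.sin(t),np.sin(r),-np.cos(t)]);z/=np.linalg.norm(z)   # tool frame, towards cap
    x=np.array([1,0,0])-z[0]*z;x/=np.linalg.norm(x);C=p[2:5]/1e3                                # C: axis pt at h=94
    return C,x,np.cross(z,x),z
def pts(p,h,rad=0):
    C,x,y,z=model(p);return st["tool_pos"]+Rt@(C+(h-94)/1e3*z+rad/1e3*x)
def res(p):
    r=[];P=lambda h,rad:proj(f,pts(p,h,rad),st)[0]
    C,x,y,z=model(p);u=np.random.default_rng(0).normal(size=(800,3));u/=np.linalg.norm(u,axis=1)[:,None]
    q=proj(f,pts(p,8.5)+.0085*u@Rt.T,st);tp=q[q[:,1].argmin()]
    r+=list(tp-W(600,122))
    for h,rad,o in((53,9.1,W(605.5,274)),(79,9.1,W(606,384)),(102,0,W(603,553))): r+=list(P(h,rad)-o)
    # side view left silhouette direction and tip
    a,b=proj(s,np.array([pts(p,20),pts(p,72)]));d=a-b;r.append(.5*(np.degrees(np.arctan2(d[0],d[1]))-21.0))
    q=proj(s,pts(p,8.5)+.0085*u@Rt.T); r.append((q[:,1].max()-(213+53.8))/2)
    return np.array(r)
if __name__=="__main__":
    np.set_printoptions(suppress=True,precision=2)
    o=least_squares(res,[20,0,0,0,-7],loss="soft_l1");print(o.x);print(o.fun);np.save("tube.npy",o.x)
    J=o.jac;print(np.sqrt(np.diag(np.linalg.inv(J.T@J))))
    C,x,y,z=model(o.x);print("label in tool mm",(C+(66-94)/1e3*z+.0091*x)*1e3)
E
python3 fit.py
```

```text
[20.87  0.01 -1.43  1.65 -1.73]
[ 0.46  0.65 -0.49 -1.03 -0.49 -0.31  0.51  0.62  1.22  0.89]
[1.44 0.53 2.31 0.36 4.69]
label in tool mm [17.04  1.64 21.19]
```

```bash
python3 - <<'E'
import fit
from fit import *
np.set_printoptions(suppress=True,precision=2)
r2=lambda p:np.r_[res(p),(p[4]+7)/2,p[2]/2]
o=least_squares(r2,[20,0,0,0,-7]);print(o.x);print(o.fun);np.save("tube.npy",o.x)
J=o.jac;print(np.sqrt(np.diag(np.linalg.inv(J.T@J))))
p=o.x
C,x,y,z=model(p);lab=C+(66-94)/1e3*z+.0091*x;print("label in tool mm",lab*1e3)
# target
yaw,t=np.radians(2.8),np.radians(20.3);xl=np.array([np.cos(yaw)*np.cos(t),np.sin(yaw)*np.cos(t),np.sin(t)])
T=np.array([.638,.147,.236])-.1*xl
c,s_=np.cos(yaw),np.sin(yaw);Rf=np.array([[c,s_,0],[s_,-c,0],[0,0,-1]])
print("target label",T,"TCP target",T-Rf@lab)
print("yaw now",np.degrees(np.arctan2(Rt[1,0],Rt[0,0])))
E
```

```text
[19.8  -0.01  0.39  1.63 -5.51]
[ 0.48  0.95 -0.48 -1.35 -0.49 -0.7   0.51  1.22  0.71  0.25  0.75  0.2 ]
[0.65 0.44 0.81 0.3  1.57]
label in tool mm [18.44  1.63 17.75]
target label [0.54 0.14 0.2 ] TCP target [0.53 0.14 0.22]
yaw now -19.84513168231987
```

>>> {"op": "move_arm", "data": {"increments": [0, -5, -10, 0, 0, 5, -15, -15, 0, 0, 7, -25, -15, 0, 0, 7, -25, -12, 0, 0, 7, -25, -10, 0, 0, 7, -23, 0, 0, 0, 5, -15, 0, 0, 0, 0, -5, 0, 0, 0]}}

```text
time: 10.48
tool_pos: [0.5257, 0.1451, 0.2183]
tool_rot: [-0.0, 0.985, -0.171, -0.0]
contact_force: [-0.8, 0.8, -0.8]
gripper_width: 0.209
grasp_force: 59.0
```

>>> {"op": "move_arm", "data": {"increments": [0, 0, 0, -0.05, 0, 0, 0, 0, -0.08, 0, 0, 0, 0, -0.1, 0, 0, 0, 0, -0.1, 0, 0, 0, 0, -0.065, 0, 0, 0, 0, 0, 0, 0, 0, 0, 0, 0, 0, 0, 0, 0, 0]}}

```text
time: 11.15
tool_pos: [0.5244, 0.1431, 0.2179]
tool_rot: [0.0, 1.0, 0.024, -0.0]
contact_force: [0.3, 0.3, -0.9]
gripper_width: 0.215
grasp_force: 58.9
```

```bash
python3 - <<'E'
from h import *
f,st=grab("wrist","10");grab("side","10");grab("scene","10");print(st["time"],st["tool_pos"],st["gripper_width"],st["contact_force"])
M=q2R(st["tool_rot"]);print(M.round(3),np.degrees(np.arctan2(M[1,0],M[0,0])));print((M.T@(np.array([.5258,.1431,.2191])-st["tool_pos"])*1e3).round(1))
E
```

```text
11.15 [0.52441724 0.14306839 0.21791987] 0.2149862353882257 [ 0.27683202  0.33114307 -0.87635644]
[[ 0.999  0.047 -0.001]
 [ 0.047 -0.999 -0.   ]
 [-0.001  0.    -1.   ]] 2.7049448002074064
[ 1.4  0.  -1.2]
```

>>> {"op": "move_arm", "data": {"increments": [1.4, 0, -1.2, 0, 0, 0, 0, 0, 0, 0, 0, 0, 0, 0, 0]}}

```text
time: 11.55
tool_pos: [0.5263, 0.1432, 0.2194]
tool_rot: [-0.0, 1.0, 0.024, 0.0]
contact_force: [0.5, -0.5, -0.9]
gripper_width: 0.214
grasp_force: 58.9
```

```bash
python3 - <<'E'
from h import *
f,st=grab("wrist","11");s,_=grab("side","11");c,_=grab("scene","11");print(st["tool_pos"])
M=np.zeros((600,800,3),np.uint8)
P=lambda g,w,h,x,y:cv2.convertScaleAbs(cv2.resize(g["image"][y:y+h,x:x+w],None,fx=400/w,fy=400/w,interpolation=2),alpha=1.3)
x,y=proj(s,[.59,.145,.215])[0].astype(int);print("side",x-40,y-30);M[:300,:400]=P(s,80,60,x-40,y-30)
x,y=proj(c,[.585,.145,.21])[0].astype(int);print("scene",x-40,y-30);M[300:,:400]=P(c,80,60,x-40,y-30)
M[:,400:]=P(f,120,180,265,160)
cv2.imwrite("pics/m11.png",M)
L=np.array([.638,.147,.236]);print(proj(s,[L,[.5443,.1424,.2013]]),proj(c,[L,[.5443,.1424,.2013]]))
E
```

```text
[0.52627646 0.14324979 0.21939427]
side 299 155
scene 249 164
[[359.94972731 176.36256   ]
 [320.41136142 192.46259212]] [[307.17364319 176.7461939 ]
 [275.78063299 203.94049863]]
```

View pics/m11.png

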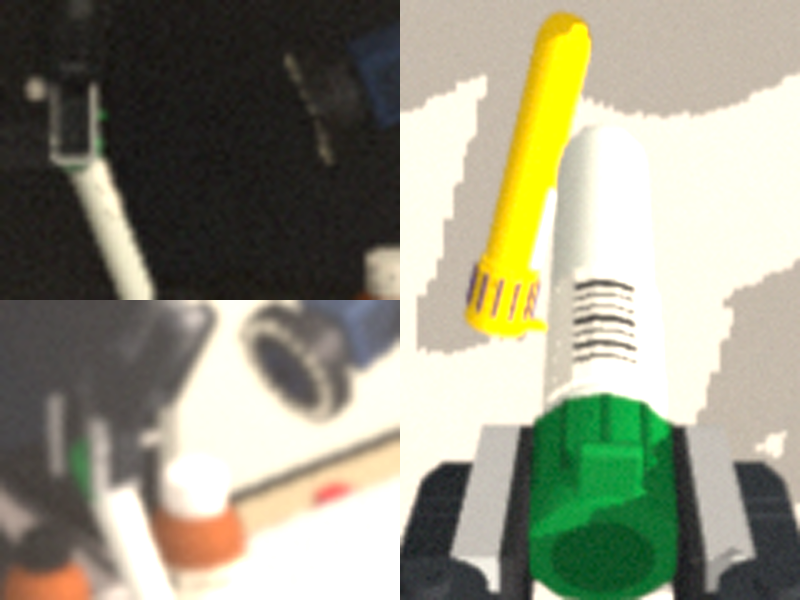

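```bash
python3 - <<'E'
from lens import *
s=sd
for t in (18.5,20.3,22):
    o,A=frame([.638,.147,np.radians(2.8),np.radians(t)])
    Lb=np.array([.5443,.1424,.2013]);ax=Lb-.0091*A[:,0]
    for nm,c,rr in(("ring",o,None),("tube",ax,1)):
        if rr is None:
            q=proj(s,[o+.028*A[:,2],o-.028*A[:,2]]);d=q[1]-q[0];print(t,nm,np.degrees(np.arctan2(*d)).round(2))
        else:
            q=proj(s,[ax+.010*A[:,2],ax-.045*A[:,2]]);d=q[1]-q[0];qq=(q-[299,155])*5;print(t,nm,np.degrees(np.arctan2(*d)).round(2),"axis crop pts",qq.round(0).tolist())
            for sg in(-1,1):
                q=(proj(s,[ax+.010*A[:,2]+sg*.0085*A[:,0],ax-.045*A[:,2]+sg*.0085*A[:,0]])-[299,155])*5;print("  edge",sg,q.round(0).tolist())
E
```

```text
18.5 ring 17.94
18.5 tube 20.64 axis crop pts [[82.0, 175.0], [120.0, 277.0]]
  edge -1 [[65.0, 181.0], [104.0, 283.0]]
  edge 1 [[99.0, 169.0], [137.0, 271.0]]
20.3 ring 19.86
20.3 tube 22.53 axis crop pts [[81.0, 176.0], [123.0, 277.0]]
  edge -1 [[65.0, 183.0], [107.0, 283.0]]
  edge 1 [[98.0, 169.0], [140.0, 270.0]]
22 ring 21.69
22 tube 24.33 axis crop pts [[81.0, 177.0], [126.0, 276.0]]
  edge -1 [[65.0, 184.0], [110.0, 283.0]]
  edge 1 [[98.0, 169.0], [142.0, 269.0]]
```

```bash
python3 - <<'E'
from h import *
s,_=pickle.load(open("side11.pkl","rb"));g=cv2.cvtColor(s["image"],cv2.COLOR_BGR2GRAY).astype(int)
for y in range(190,222,3): print(y,g[y,308:340].tolist())
print("ring")
for y in range(164,190,3): print(y,g[y,352:372].tolist())
E
```

```text
190 [25, 22, 24, 19, 36, 73, 110, 137, 162, 177, 198, 202, 164, 84, 29, 20, 17, 19, 20, 22, 18, 23, 21, 22, 19, 21, 22, 21, 20, 19, 23, 21]
193 [24, 28, 21, 24, 23, 30, 67, 103, 135, 161, 173, 178, 196, 175, 103, 41, 23, 22, 18, 22, 22, 23, 20, 20, 24, 19, 25, 22, 19, 23, 23, 19]
196 [21, 22, 26, 25, 25, 22, 25, 52, 95, 132, 158, 175, 186, 199, 178, 97, 32, 20, 20, 23, 19, 23, 19, 20, 22, 21, 22, 19, 23, 24, 25, 24]
199 [25, 23, 24, 25, 20, 27, 23, 24, 43, 90, 128, 155, 170, 181, 188, 173, 101, 32, 20, 16, 19, 18, 20, 21, 22, 16, 22, 23, 23, 23, 24, 20]
202 [26, 22, 27, 23, 22, 23, 26, 26, 21, 35, 85, 124, 151, 171, 182, 188, 177, 109, 43, 27, 21, 19, 23, 22, 22, 20, 21, 24, 20, 19, 24, 23]
205 [27, 27, 21, 25, 25, 23, 27, 27, 23, 27, 34, 73, 117, 147, 167, 182, 187, 181, 126, 57, 29, 24, 21, 24, 23, 23, 19, 19, 17, 20, 24, 23]
208 [25, 26, 26, 26, 24, 23, 23, 27, 24, 25, 27, 28, 69, 111, 142, 166, 180, 186, 182, 136, 64, 28, 21, 23, 21, 23, 21, 24, 24, 21, 22, 20]
211 [29, 26, 26, 28, 25, 25, 27, 24, 23, 27, 24, 23, 23, 47, 100, 138, 162, 178, 185, 183, 149, 76, 29, 21, 16, 18, 19, 
[... 494 characters left out ...]
 26, 25, 32, 32, 34]
167 [21, 20, 23, 30, 64, 55, 34, 27, 30, 26, 26, 24, 23, 22, 27, 30, 27, 27, 31, 36]
170 [25, 21, 21, 22, 28, 46, 56, 38, 27, 28, 31, 29, 32, 35, 33, 35, 33, 27, 26, 31]
173 [19, 23, 20, 19, 23, 20, 26, 44, 37, 32, 30, 32, 31, 32, 41, 36, 40, 43, 36, 30]
176 [23, 20, 23, 25, 21, 24, 22, 22, 39, 49, 41, 35, 34, 35, 34, 35, 36, 36, 30, 29]
179 [22, 22, 25, 21, 25, 24, 21, 16, 19, 26, 39, 27, 25, 27, 26, 29, 30, 27, 25, 23]
182 [26, 24, 23, 20, 27, 22, 22, 25, 21, 23, 38, 53, 40, 28, 24, 26, 24, 23, 26, 26]
185 [22, 21, 21, 23, 22, 24, 25, 25, 22, 24, 33, 69, 58, 38, 24, 24, 23, 23, 22, 21]
188 [22, 20, 22, 20, 25, 25, 26, 23, 24, 22, 19, 24, 27, 23, 18, 25, 25, 24, 25, 24]
```

>>> {"op": "move_arm", "data": {"increments": [-1.5, 0, 0, 0, 0, 0, 0, 0, 0, 0, 0, 0, 0, 0, 0, 0, 0, 0, 0, 0]}}

```text
time: 12.03
tool_pos: [0.5246, 0.1432, 0.2192]
tool_rot: [0.0, 1.0, 0.024, 0.0]
contact_force: [0.0, -0.2, 0.3]
gripper_width: 0.212
grasp_force: 58.9
```

```bash
python3 - <<'E'
from plant import manip
s=manip.state();print(s["time"],s["tool_pos"],s["grasp_force"]);print(manip.job_done())
E
```

```text
12.0333 [0.52459287 0.14316917 0.21921809] 58.92880439758301
the job is handed in; nothing more can be done
None
```

I pressed the green cap down to its hard stop, drew the tube out of the rack and handed the job in at 12.0 s, holding it cap up by the cap at the camera. I estimate the label is within about 2 mm and 2° of the pose asked for; the judge's result was not shown.

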